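# Clamp a stub axle in the crank-wound bench clamp

### The job

Stand the stub axle flange-down, square and on the centre line of the bed of the bench clamp, between the jaw and the end stop, and let go of it. Then take the crank by its loose black sleeve and, without letting go of the sleeve while it turns, wind it clockwise until the axle is squeezed against the stop and the jaw's spring plate is pushed fully home: the handle goes solid there, so feel for that and stop without forcing it, or the steel gets marked. Let go, with the axle left clamped upright, and leave the other things on the bench alone.

Things in the scene. Friction and masses are not known exactly. Their poses are not given: they have to be found in the camera images.
- stub_axle: Loose steel stub axle, about 0.75 kg (varies), standing flange-down on the bench at the start: square flange 56 x 56 mm, 18 mm thick, with a collar 38 mm in diameter and 8 mm high on it, then a plain upright shaft 28 mm in diameter from 26 mm to 88 mm above the underside. Origin: centre of the flange's underside; z up along the shaft; x and y along the flange's sides (any quarter turn is equivalent).
- clamp: Fixed grey bench clamp, base 130 x 370 mm (local x by y), lying along its y axis, which runs from the crank end to the end stop. Origin: centre of its underside on the bench. Flat steel bed 80 mm wide, top 30 mm above the bench; at the -y end a gear housing 90 x 100 mm, top 75 mm high, with the crank on it. A rack drives the jaw (block 70 mm wide, top 58 mm high) towards +y.
- pocket (a point): Point on top of the bed (30 mm above the bench) in the open gap between plate and end stop: stand the axle here. A flange centred and square here clears both by 15 mm or more. Axes as the clamp. The stop, a dark steel block 80 mm wide, top 60 mm high, is bolted at a different, unmeasured place each time, so the gap, with the jaw wound open, is 97 to 121 mm.
- plate: Spring plate on the front of the jaw, 64 mm wide, 8 thick, 24 high, standing 6 mm off the jaw block on springs (about 5 N per mm). Origin: bottom middle of its front face, 1 mm over the bed. Wound on, it pushes the axle along the bed to the stop, then sinks back; when the 6 mm are used up it sits solid on the jaw block.
- crank_axis (a point): Point on the crank's vertical turning axis, 147 mm above the bench. A friction brake holds the crank wherever it is left and gives a drag of about 7.5 N at the sleeve while turning. Once the axle meets the stop this grows, over about 0.75 rad, to about 12 N as the plate comes home, then steeply, within a few hundredths of a radian: 13 to 18 N is firmly home, above 25 N marks the axle.
- crank (a joint): Turning angle of the crank in rad, growing clockwise seen from above (winding the jaw closed); about 1 to 1.5 turns are needed. At 0 the crank arm points along the clamp's -y axis. It starts between 0 and 1; the plate comes home somewhere between about 6.8 and 9, different each time, with its end stop at 10.5.
- sleeve: Black plastic grip sleeve, upright, 29 mm in diameter, 68 mm long, spinning freely on the crank pin 60 mm from the crank's axis; it spans 112 to 180 mm above the bench (pin head to 186 mm). Origin: centre of its lower end, 112 mm above the bench, just above the crank arm.
- bearing: Bystander: loose steel bearing ring, 72 mm outside, 20 mm high, lying on the bench. Leave alone.
- polish: Bystander: white plastic bottle, 64 mm in diameter, 120 mm tall, standing. Leave alone.
- wax_tin: Bystander: flat round tin, 84 mm in diameter, 50 mm high. Leave alone.
- spanner: Bystander: steel spanner 200 mm long lying flat. Leave alone.
Things that resemble listed ones, but are neither listed nor needed, are in the scene too. What is shaped like the stub_axle but brown, pink or purple is not meant.

How it is judged:
By the outcome, as a careful person would: the job done as asked, in the order asked, and still so for the second after the job is handed in, with the robot touching nothing.
It also fails if it takes over 72 s, if anything falls off the work surface, if the arm or the gripper's body presses on something with over 40 N, if the wrist force passes 120 N, or if a joint passes its speed limit or range.

### The arm

A 7-joint arm with a two-finger parallel gripper is mounted at the origin on the work surface. World frame = base frame: x ahead of the robot, y to its left, z up, the work surface at z = 0. Lengths are in m, angles in rad, forces in N, time in s.
With the tool pointing down it reaches from about 0.4 to 0.875 m from the base axis. Payload 6.5 kg.
Tool frame: the origin (TCP) lies at the very end of the fingers, on their centre line; the grasp point (between the pads) lies 19 mm behind it (grasp_offset is the z of the grasp point in the tool frame, in m); z points along the fingers, y is the direction in which the jaws open and shut (so a half turn about z gives the same grasp; the last joint's range is limited). The gripper opens to 88 mm and grips with 3 to 60 N. Pads are 18 mm wide; open, the fingers measure 123 mm over their backs; the gripper's body (75 mm by 187 mm) begins 45 mm behind the grasp point.
Start: joints at [-1.286, 0.536, -0.004, 1.538, 0.003, 1.067, -0.071], TCP at [0.223, 0.61, 0.239] pointing down, gripper open.
Joint ranges: [-2.7, 2.7], [-0.37, 2.16], [-1.27, 1.26], [0.24, 2.4], [-1.31, 4.45], [0.19, 1.91], [-2.76, 2.76]. Speed limits (rad/s): [2.39, 2.39, 3.14, 3.14, 3.14, 3.14, 3.14].

### API

Orientations are given as [roll, pitch, yaw] about the fixed x, y, z axes, in that order (R = Rz(yaw) Ry(pitch) Rx(roll)).
In Python, from rig import state, camera, job_done, grasp_offset gives the robot as it stands.
- The arm moves only by the shell command python3 -m pendant 'ROWS' [FORCE]. ROWS is JSON, a list that holds one entry, the list of rows, each a list of 5 numbers: the opening, from 0 (shut) to 1 (fully open), then the shift along the world's x, y, z in mm, then the turn about the world's z in rad. In form: [[[fingers, x, y, z, twist], ...]]. A call has exactly 10 rows; each row is the pose to reach, as a shift and turn from the pose commanded when the call began; what a row does not reach only later rows make up. A row lasts 1/12 s, in which the tool goes at most 41.7 mm and 7.16 degrees, less where a joint would pass 70% of its speed; a pose out of reach is approached as far as the arm can. A call with a gripper value outside its range is refused whole. The fingers move at their own pace and stop on an object; FORCE is the grip in N (left out, the last holds). Time passes only in rows, so rows that repeat a pose let the fingers close, or fill a call up. It gives the time, the measured TCP pose, the force and the opening at its end, in the units of the state.
- state(): the state, without advancing time (a new reading comes with each control period).
- camera(name): name is "scene" or "top"; returns a dict with "image" (400x640x3 uint8, red, green, blue), "camera_matrix" (3x3 intrinsics, pixels), "xyz" and "attitude" of the camera in the world. Camera axes: x right, y up, looking along -z (the intrinsics and any distortion apply to the point x, -y, -z); pixel columns grow to the right and rows downward; lengths in m; the calibration is good to about 2 mm. A picture is of the moment at which its call begins. There is no depth.
- job_done(): hands the job in, once; it reports no verdict.
The state is a dict: "time": time; "joints": joint angles; "dq": joint speeds; "tau": joint torques, N m; "ee_pos": TCP position; "eef_rot": TCP orientation; "contact_force": force on the tool from outside, world axes, zero at the start; "ft_torque": the same for the moment, N m; "width": finger opening in m.
Only numpy, scipy, OpenCV 4.12 (cv2) and the standard library are available. Lean on these libraries where they do the work, as an engineer would, in place of code of your own. Each camera call takes 0.05 s, during which the arm holds its last target.

## Working session

There is one attempt and no reset: what is moved stays moved. The work goes in short steps, Python scripts to look and compute and a shell command to move; the robot and the scene stay as the last step left them, time stands still between calls to the robot, and variables do not carry over. Pictures are saved under pics/ and viewed, and the job is handed in when it is done.

```bash
ls; mkdir -p pics
cat > snap.py <<'E'
import sys,cv2
from rig import camera,state
import pickle
for n in sys.argv[2:]:
    c=camera(n); pickle.dump(c,open(f'{n}_{sys.argv[1]}.pkl','wb'))
    cv2.imwrite(f'pics/{n}_{sys.argv[1]}.png',c['image'][:,:,::-1])
    print(n,c['camera_matrix'],c['xyz'],c['attitude'],[k for k in c])
s=state(); print({k:s[k] for k in ['time','ee_pos','eef_rot','contact_force','width','joints']})
import rig; print(rig.grasp_offset)
E
python3 snap.py 0 scene top
```

```text
pics
scene [[401.8972807    0.         316.40351588]
 [  0.         401.8972807  200.75260807]
 [  0.           0.           1.        ]] [ 1.316103   -0.19427362  0.87909167] [0.80828501 0.01415852 1.31647976] ['image', 'camera_matrix', 'xyz', 'attitude']
top [[372.75629137   0.         312.26875567]
 [  0.         372.75629137 199.70188966]
 [  0.           0.           1.        ]] [0.38903006 0.03203502 1.06749953] [ 0.14077199 -0.02755014 -1.56797871] ['image', 'camera_matrix', 'xyz', 'attitude']
{'time': 0.1, 'ee_pos': array([0.22322018, 0.60991211, 0.23796038]), 'eef_rot': array([-3.14010491e+00,  1.39920433e-04,  2.79089810e+00]), 'contact_force': array([ 0.41387211,  0.22310109, -0.34815705]), 'width': 0.0881427742882895, 'joints': array([-1.28620063,  0.53707672, -0.00441163,  1.53871133,  0.00261763,
        1.06730422, -0.07115585])}
-0.0187
```

View pics/top_0.png

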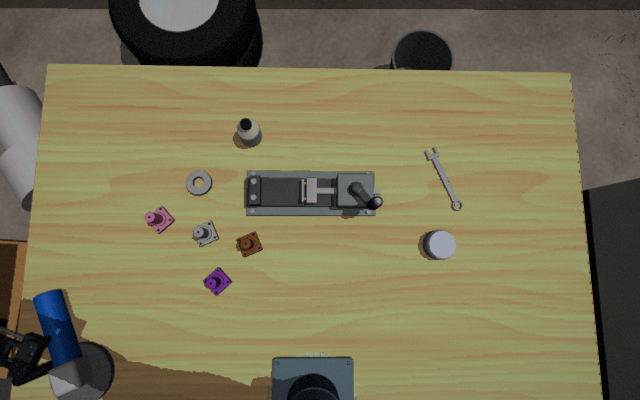

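View pics/scene_0.png

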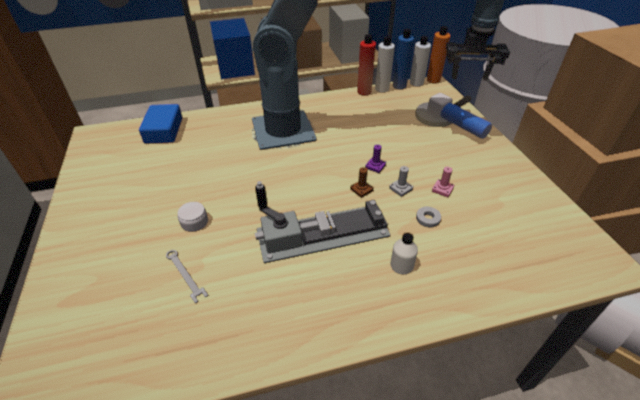

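Top view: pieces of axle shape are pink (158,219), grey (205,233), brown (249,243) and purple (217,281). Only the grey one is bare steel, so that is the stub axle. The clamp spans (246–376, 170–216), with the crank sleeve at about (375,202) and the end stop at (253,190). I'll confirm with an enlarged crop.

```bash
cat > h.py <<'E'
import numpy as np,cv2,pickle
from scipy.spatial.transform import Rotation as R
def load(n,t): return pickle.load(open(f'{n}_{t}.pkl','rb'))
def rays(c,uv):
    uv=np.atleast_2d(uv).astype(float);K=c['camera_matrix']
    d=np.c_[(uv[:,0]-K[0,2])/K[0,0],-(uv[:,1]-K[1,2])/K[1,1],-np.ones(len(uv))]
    return d@R.from_euler('xyz',c['attitude']).as_matrix().T
def cast(c,uv,z):
    d=rays(c,uv);o=np.array(c['xyz']);return o+d*((z-o[2])/d[:,2])[:,None]
def proj(c,P):
    P=np.atleast_2d(P);q=(P-c['xyz'])@R.from_euler('xyz',c['attitude']).as_matrix();K=c['camera_matrix']
    return np.c_[K[0,0]*q[:,0]/-q[:,2]+K[0,2],K[1,1]*-q[:,1]/-q[:,2]+K[1,2]]
def tri(c1,p1,c2,p2):
    d1,d2=[ (lambda d:d/np.linalg.norm(d))(rays(c,p)[0]) for c,p in((c1,p1),(c2,p2))]
    A=np.c_[d1,-d2];s=np.linalg.lstsq(A,np.array(c2['xyz'])-c1['xyz'],rcond=None)[0]
    a=c1['xyz']+d1*s[0];b=c2['xyz']+d2*s[1];return (a+b)/2,np.linalg.norm(a-b)
def crop(c,x0,y0,x1,y1,k,f):
    cv2.imwrite('pics/'+f,cv2.resize(c['image'][y0:y1,x0:x1,::-1],None,fx=k,fy=k,interpolation=cv2.INTER_CUBIC))
E
python3 - <<'E'
from h import *
t=load('top',0);s=load('scene',0)
crop(t,140,200,270,300,6,'c1.png');crop(t,235,160,390,225,5,'c2.png')
crop(s,250,170,400,265,5,'c3.png');crop(s,380,150,440,210,8,'c4.png')
E
```

```text
(no output)
```

View pics/c1.png

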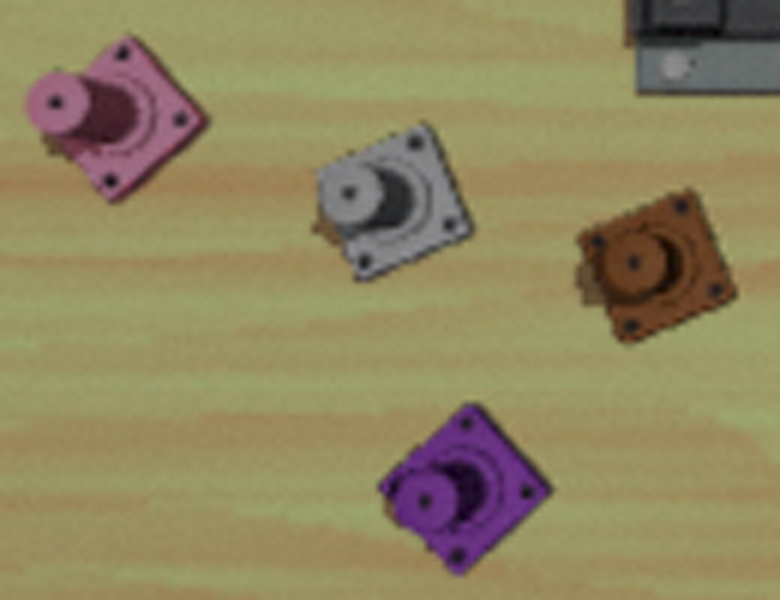

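View pics/c2.png

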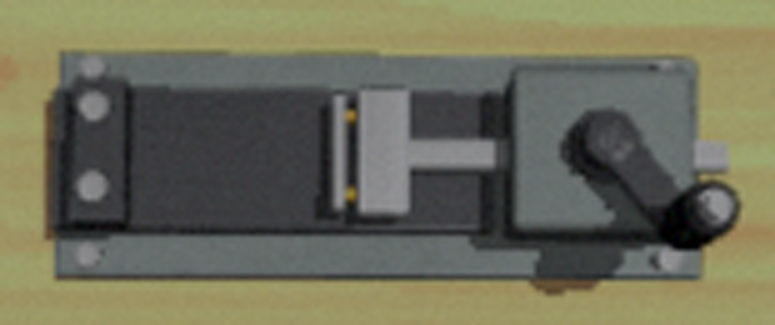

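View pics/c3.png

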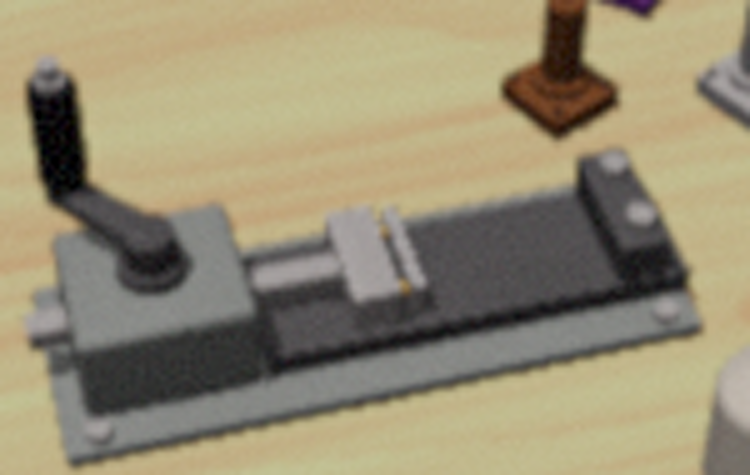

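View pics/c4.png

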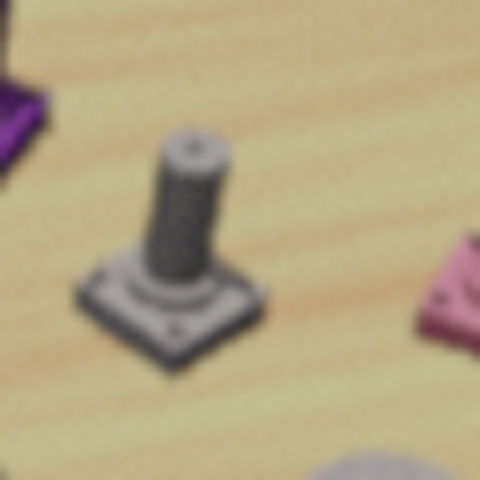

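Run:
```python
from h import *
t=load('top',0);s=load('scene',0)
def u(x0,y0,k,p): p=np.atleast_2d(p);return np.c_[x0+(p[:,0]+.5)/k-.5,y0+(p[:,1]+.5)/k-.5]
np.set_printoptions(precision=4,suppress=True)
# axle
im=t['image'].astype(int)
sub=im[215:255,185:225];sat=sub.max(2)-sub.min(2);m=(sat<25).astype(np.uint8)
n,l,st,ce=cv2.connectedComponentsWithStats(m);i=1+st[1:,4].argmax();print(st[i],ce[i])
cs,_=cv2.findContours((l==i).astype(np.uint8),0,2);r=cv2.minAreaRect(cs[0]);b=cv2.boxPoints(r)+[185,215]
P=cast(t,b,.018);print('flange box',P,P.mean(0)); e=np.diff(P,axis=0);print(np.linalg.norm(e,axis=1),np.degrees(np.arctan2(e[:,1],e[:,0])))
C=u(140,200,6,[(427,122),(472,232),(362,281),(316,172)])
P=cast(t,C,.018);print('hand',P.mean(0));e=np.diff(P,axis=0);print(np.linalg.norm(e,axis=1),np.degrees(np.arctan2(e[:,1],e[:,0])),'diag mid',(P[0]+P[2])/2)
print('shaft top',cast(t,u(140,200,6,(349,194)),.088), tri(t,u(140,200,6,(349,194)),s,u(380,150,8,(195,148))))
C=u(235,160,5,[(60,52),(697,62),(700,278),(56,277)])
for z in(0,.012,.02):
  P=cast(t,C,z);e=np.diff(P,axis=0);print('base',z,P.mean(0),np.linalg.norm(e,axis=1),np.degrees(np.arctan2(e[:,1],e[:,0])))
P=cast(t,u(235,160,5,[(510,68),(694,66),(697,233),(513,233)]),.075);e=np.diff(P,axis=0);print('hous',P,P.mean(0),np.linalg.norm(e,axis=1),np.degrees(np.arctan2(e[:,1],e[:,0])))
print('pin',cast(t,u(235,160,5,(716,206)),.186),tri(t,u(235,160,5,(716,206)),s,u(250,170,5,(47,68))))
print('hub',tri(t,u(235,160,5,(609,138)),s,u(250,170,5,(150,236))))
P=cast(t,u(235,160,5,[(127,86),(127,229),(88,104),(90,185)]),.06);print('stop top',P)
P=cast(t,u(235,160,5,[(333,95),(333,210)]),.055);print('plate top',P)
```

```text
[  8   6  26  26 428] [20.0444 18.3855]
flange box [[0.4534 0.3425 0.018 ]
 [0.4791 0.2883 0.018 ]
 [0.4279 0.2631 0.018 ]
 [0.4027 0.3171 0.018 ]] [0.4408 0.3027 0.018 ]
[0.06   0.057  0.0596] [ -64.6931 -153.788   115.0431]
hand [0.4417 0.3015 0.018 ]
[0.0559 0.0546 0.0554] [-155.9129  114.6013   25.0529] diag mid [0.4419 0.3013 0.018 ]
shaft top [[0.4413 0.3032 0.088 ]] (array([0.4412, 0.3028, 0.0874]), np.float64(0.0010851296870896642))
base 0 [0.5604 0.0081 0.    ] [0.3728 0.1274 0.3706] [-90.4078 179.607   90.2297]
base 0.012 [0.5585 0.0084 0.012 ] [0.3686 0.126  0.3664] [-90.4078 179.607   90.2297]
base 0.02 [0.5572 0.0086 0.02  ] [0.3658 0.1251 0.3636] [-90.4078 179.607   90.2297]
hous [[ 0.6031 -0.061   0.075 ]
 [ 0.6051 -0.1617  0.075 ]
 [ 0.5132 -0.1615  0.075 ]
 [ 0.5126 -0.062   0.075 ]] [ 0.5585 -0.1115  0.075 ] [0.1007 0.0919 0.0994] [-88.8654 179.8502  90.3571]
pin [[ 0.5125 -0.1493  0.186 ]] (array([ 0.5118, -0.1492,  0.19  ]), np.float64(0.0015794789164173203))
hub (array([ 0.56  , -0.111 ,  0.1018]), np.float64(0.0009062678392650063))
stop top [[0.5944 0.1483 0.06  ]
 [0.5154 0.1466 0.06  ]
 [0.5842 0.1694 0.06  ]
 [0.5394 0.1672 0.06  ]]
plate top [[0.5914 0.0353 0.055 ]
 [0.5272 0.0349 0.055 ]]
```

```bash
cat > edge.py <<'E'
# subpixel edge along column/row scans -> line fit -> cast
from h import *
def edge(c,axis,rng,lo,hi,sign):
    g=cv2.GaussianBlur(cv2.cvtColor(c['image'],cv2.COLOR_RGB2GRAY),(3,3),0).astype(float)
    pts=[]
    for a in rng:
        l=g[lo:hi,a] if axis=='h' else g[a,lo:hi]
        d=np.gradient(l)*sign;i=int(d.argmax())
        if 0<i<len(d)-1:
            q=d[i-1]-2*d[i]+d[i+1];i=i+(.5*(d[i-1]-d[i+1])/q if q else 0)
        pts.append((a,lo+i) if axis=='h' else (lo+i,a))
    return np.array(pts,float)
def fit(c,pts,z):
    P=cast(c,pts,z)[:,:2]
    for _ in range(3):
        v=cv2.fitLine(P.astype(np.float32),cv2.DIST_HUBER,0,1e-4,1e-4).ravel()
        r=(P-v[2:])@np.array([-v[1],v[0]]);k=abs(r)<max(2*np.median(abs(r)),2e-4);P=P[k]
    return v,len(P),np.degrees(np.arctan2(v[1],v[0]))%180
E
python3 - <<'E'
from edge import *
np.set_printoptions(precision=4,suppress=True)
t=load('top',0)
for n,ax,rg,lo,hi,sg,z in [('base far','h',range(252,370),166,175,-1,.01),('base near','h',range(252,335),211,220,1,.01),
 ('bed far','h',range(264,300),174,181,-1,.03),('bed near','h',range(264,300),203,209,1,.03),
 ('stop','v',range(180,204),257,265,1,.06),('stop-','v',range(180,204),257,265,-1,.06),('plate','v',range(181,201),298,305,1,.055),('housR','v',range(176,200),370,378,1,.075),
 ('jaw','v',range(180,202),304,310,1,.058)]:
    v,k,a=fit(t,edge(t,ax,rg,lo,hi,sg),z);print(n,v[2:],k,a)
E
```

```text
base far [ 0.624  -0.0292] 60 89.71537
base near [0.4919 0.0579] 83 90.258286
bed far [0.6    0.0812] 23 90.891594
bed near [0.5147 0.0801] 33 90.10802
stop [0.5495 0.1437] 19 0.68866026
stop- [0.552  0.1505] 16 1.0092607
plate [0.5583 0.0357] 18 0.2830974
housR [ 0.5838 -0.1633] 11 178.92598
jaw [0.5557 0.021 ] 14 0.12485413
```

```bash
python3 -m pendant '[[[1,25,-35,0,-0.1],[1,50,-70,0,-0.2],[1,75,-105,0,-0.3],[1,100,-140,0,-0.4],[1,125,-175,0,-0.5],[1,150,-210,0,-0.6],[1,175,-245,0,-0.7],[1,200,-280,0,-0.784],[1,218,-308,0,-0.784],[1,218,-308,0,-0.784]]]' 30
```

```text
time: 0.93
ee_pos: [0.4461, 0.2939, 0.2389]
eef_rot: [3.141, 0.005, 1.995]
contact_force: [-0.1, 0.4, -0.8]
width: 0.0879
```

```bash
python3 snap.py 1 top scene | tail -2
python3 - <<'E'
from h import *
t=load('top',1);crop(t,150,190,290,290,5,'c5.png');s=load('scene',1);crop(s,340,100,480,210,5,'c6.png')
E
```

```text
0.95360096, -0.1497181 ])}
-0.0187
```

View pics/c6.png

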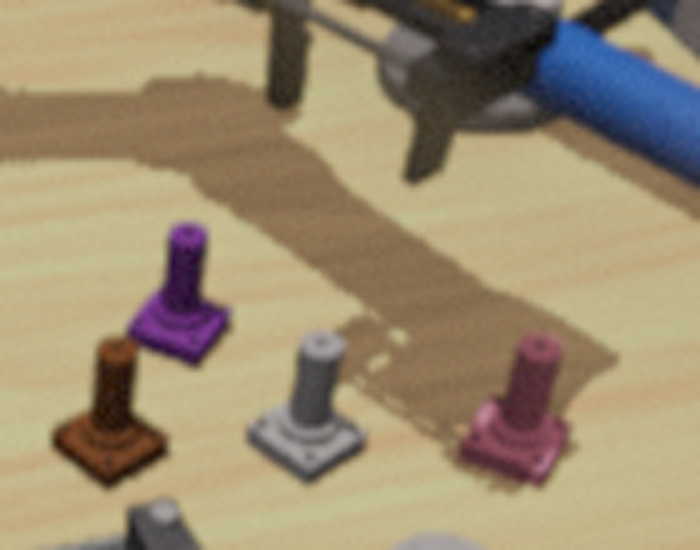

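The enlarged scene crop shows the grey axle's shaft top at about (320,345), i.e. image (404,169). The open fingers hover above and behind it, and the coloured lookalikes are well clear.

```bash
python3 -c "
from rig import state
s=state();print(s['time'],s['ee_pos'],s['eef_rot'],s['contact_force'],s['joints'])"
```

```text
1.0333 [0.4423703  0.30032377 0.2385782 ] [-3.14125064e+00  6.37617008e-04  2.00249758e+00] [-1.05337893  1.79433224  1.47946344] [-0.89147884  0.34487819  0.26265625  1.85725681 -0.1071726   0.95360096
 -0.1497181 ]
```

```bash
python3 -m pendant '[[[1,0,0,-30,0],[1,0,0,-60,0],[1,0,0,-90,0],[1,0,0,-120,0],[1,0,0,-145,0],[1,0,0,-165,0],[1,0,0,-180,0],[1,0,0,-190,0],[1,0,0,-193,0],[1,0,0,-193,0]]]'; python3 -m pendant '[[[0.5,0,0,0,0],[0.3,0,0,0,0],[0,0,0,0,0],[0,0,0,0,0],[0,0,0,0,0],[0,0,0,0,0],[0,0,0,0,0],[0,0,0,0,0],[0,0,0,0,0],[0,0,0,0,0]]]' 40
```

```text
time: 1.87
ee_pos: [0.4405, 0.3032, 0.0452]
eef_rot: [-3.14, -0.0, 2.008]
contact_force: [-0.5, 0.5, -0.0]
width: 0.0881
time: 2.7
ee_pos: [0.442, 0.3027, 0.0458]
eef_rot: [3.14, -0.0, 2.007]
contact_force: [2.8, 0.9, -1.4]
width: 0.0273
```

```bash
python3 -m pendant '[[[0,0,0,15,0],[0,0,0,40,0],[0,0,0,70,0],[0,0,0,100,0],[0,0,0,120,0],[0,10,-15,120,-0.03],[0,25,-40,120,-0.1],[0,40,-70,120,-0.2],[0,60,-105,120,-0.27],[0,80,-140,120,-0.35]]]'; python3 -m pendant '[[[0,12,-25,0,-0.05],[0,22,-45,0,-0.083],[0,30,-60,0,-0.083],[0,35,-69,0,-0.083],[0,36.5,-71.5,0,-0.083],[0,36.5,-71.5,0,-0.083],[0,36.5,-71.5,0,-0.083],[0,36.5,-71.5,-10,-0.083],[0,36.5,-71.5,-30,-0.083],[0,36.5,-71.5,-40,-0.083]]]'; python3 snap.py 2 top scene | tail -2;python3 - <<'E'
from h import *
t=load('top',2);crop(t,235,150,390,225,5,'c7.png');s=load('scene',2);crop(s,250,130,410,265,5,'c8.png')
E
```

```text
time: 3.53
ee_pos: [0.5199, 0.161, 0.1643]
eef_rot: [-3.138, 0.001, 1.655]
contact_force: [1.1, -0.5, -9.2]
width: 0.0269
time: 4.37
ee_pos: [0.5563, 0.0924, 0.1236]
eef_rot: [-3.139, -0.0, 1.576]
contact_force: [-1.4, 0.2, -9.8]
width: 0.0271
        0.75626143,  0.00249364])}
-0.0187
```

View pics/c8.png

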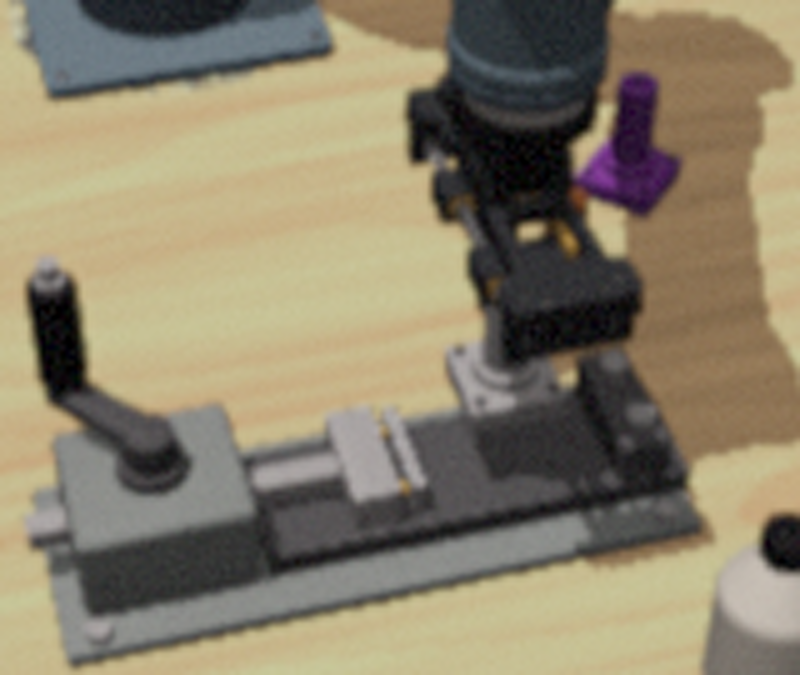

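View pics/c7.png

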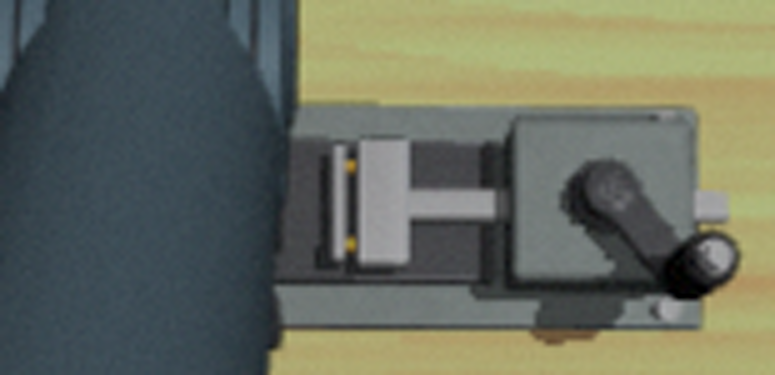

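Run:
```python
from h import *
np.set_printoptions(precision=4,suppress=True)
s=load('scene',2);crop(s,335,190,370,220,20,'c9.png')
from rig import state
x=state();print(x['ee_pos'],x['eef_rot'],x['joints'])
```

```text
[0.5553 0.0917 0.1232] [-3.1361  0.0008  1.5755] [-0.5105  0.5681  0.3556  1.8711 -0.2769  0.7563  0.0025]
```

View pics/c9.png

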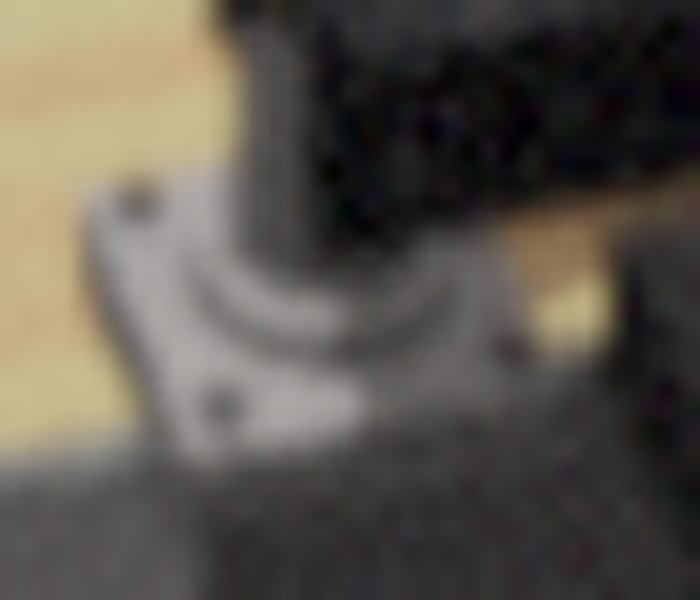

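Run:
```python
from h import *
np.set_printoptions(precision=4,suppress=True)
s=load('scene',2)
def u(x0,y0,k,p): p=np.atleast_2d(p);return np.c_[x0+(p[:,0]+.5)/k-.5,y0+(p[:,1]+.5)/k-.5]
for n,C in(('holes',[(138,200),(222,402),(512,350)]),('corn',[(85,195),(180,460),(545,365)])):
  P=cast(s,u(335,190,20,C),.0955);e=np.diff(P,axis=0);print(n,P,(P[0]+P[2])/2,np.linalg.norm(e,axis=1),np.degrees(np.arctan2(e[:,1],e[:,0])))
```

```text
holes [[0.5333 0.0709 0.0955]
 [0.575  0.0701 0.0955]
 [0.5759 0.1119 0.0955]] [0.5546 0.0914 0.0955] [0.0417 0.0418] [-1.0672 88.7372]
corn [[0.5303 0.064  0.0955]
 [0.5842 0.0612 0.0955]
 [0.5799 0.1153 0.0955]] [0.5551 0.0896 0.0955] [0.0539 0.0543] [-2.9548 94.4967]
```

Run:
```python
from h import *
s=load('scene',0);crop(s,310,205,342,233,22,'d1.png');crop(s,358,195,395,228,20,'d2.png')
```

```text
(no output)
```

View pics/d1.png

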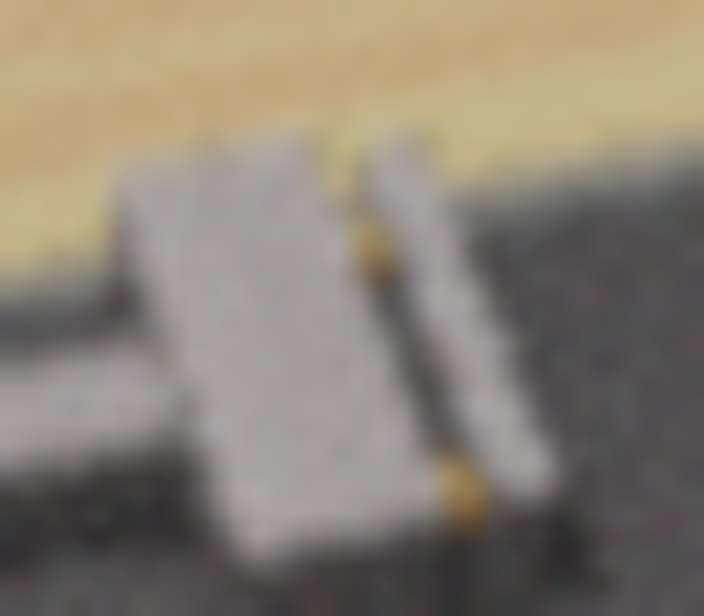

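View pics/d2.png

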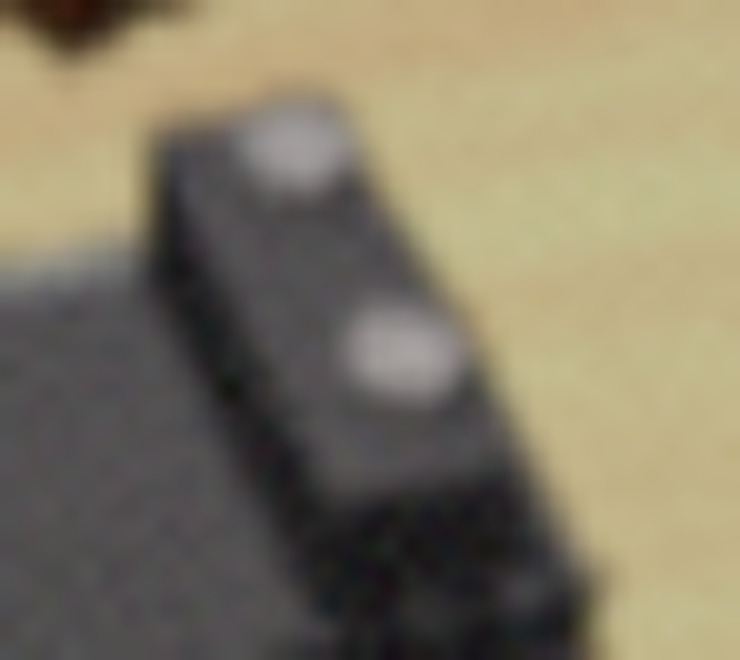

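Run:
```python
from h import *
np.set_printoptions(precision=4,suppress=True)
s=load('scene',0);t=load('top',0)
def u(x0,y0,k,p): p=np.atleast_2d(p);return np.c_[x0+(p[:,0]+.5)/k-.5,y0+(p[:,1]+.5)/k-.5]
def rep(n,P):
  e=np.diff(P,axis=0);print(n,P.mean(0),'\n',P[:,:2],np.linalg.norm(e,axis=1),np.degrees(np.arctan2(e[:,1],e[:,0])))
rep('jaw s',cast(s,u(310,205,22,[(118,180),(305,130),(430,515),(245,560)]),.058))
rep('plate s',cast(s,u(310,205,22,[(425,140),(560,480)]),.055))
rep('stop s',cast(s,u(358,195,20,[(160,140),(325,500)]),.06))
rep('jaw t',cast(t,u(235,160,5,[(409,90),(360,90),(357,213),(407,214)]),.058))
```

```text
jaw s [0.5615 0.006  0.058 ] 
 [[ 0.5281 -0.0059]
 [ 0.5257  0.02  ]
 [ 0.5956  0.0171]
 [ 0.5968 -0.0072]] [0.026  0.07   0.0244] [ 95.3167  -2.3477 -87.1579]
plate s [0.5602 0.0354 0.055 ] 
 [[0.5287 0.0355]
 [0.5916 0.0354]] [0.0628] [-0.1017]
stop s [0.5623 0.1474 0.06  ] 
 [[0.5248 0.1486]
 [0.5998 0.1463]] [0.0751] [-1.753]
jaw t [0.5594 0.0075 0.058 ] 
 [[ 0.5939 -0.0066]
 [ 0.5937  0.0204]
 [ 0.5252  0.0217]
 [ 0.5248 -0.0056]] [0.0271 0.0685 0.0273] [ 90.4814 178.9121 -90.7819]
```

```bash
python3 -m pendant '[[[0,2,0,0,0.01],[0,4.5,0,0,0.017],[0,4.5,0,-10,0.017],[0,4.5,0,-20,0.017],[0,4.5,0,-30,0.017],[0,4.5,0,-35,0.017],[0,4.5,0,-38,0.017],[0,4.5,0,-41,0.017],[0,4.5,0,-42,0.017],[0,4.5,0,-42,0.017]]]'; python3 snap.py 3 top scene | tail -2;python3 - <<'E'
from h import *
s=load('scene',3);crop(s,335,185,400,230,12,'d3.png')
from rig import state
x=state();print(x['ee_pos'],x['eef_rot'],x['contact_force'])
E
```

```text
time: 5.3
ee_pos: [0.5624, 0.0909, 0.0836]
eef_rot: [-3.141, 0.0, 1.591]
contact_force: [0.2, 0.0, -9.0]
width: 0.0274
        0.68207184,  0.04202567])}
-0.0187
[0.56265853 0.09092075 0.08401279] [ 3.14098531e+00 -9.11020264e-05  1.59078136e+00] [ 0.36647416  0.04234941 -8.89014608]
```

View pics/d3.png

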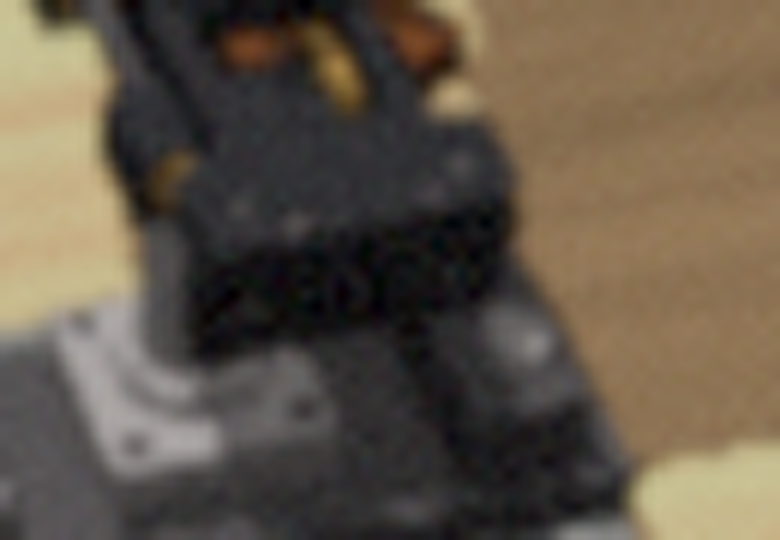

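Run:
```python
from h import *
np.set_printoptions(precision=4,suppress=True)
s=load('scene',3)
def u(x0,y0,k,p): p=np.atleast_2d(p);return np.c_[x0+(p[:,0]+.5)/k-.5,y0+(p[:,1]+.5)/k-.5]
P=cast(s,u(335,185,12,[(83,320),(137,442),(303,408)]),.056);e=np.diff(P,axis=0);print(P,(P[0]+P[2])/2,np.linalg.norm(e,axis=1),np.degrees(np.arctan2(e[:,1],e[:,0])))
```

```text
[[0.5406 0.0699 0.056 ]
 [0.5824 0.0702 0.056 ]
 [0.5823 0.1112 0.056 ]] [0.5614 0.0906 0.056 ] [0.0418 0.041 ] [ 0.4136 90.2308]
```

Run:
```python
from edge import *
np.set_printoptions(precision=4,suppress=True)
s=load('scene',0);t=load('top',0)
def u(x0,y0,k,p): p=np.atleast_2d(p);return np.c_[x0+(p[:,0]+.5)/k-.5,y0+(p[:,1]+.5)/k-.5]
g=cv2.cvtColor(s['image'],cv2.COLOR_RGB2GRAY).astype(int)
# predicted pixel rows of bed/base edges along y=0.06..0.12
for y in(.06,.09,.12):
  for z,xs in((.03,(.519,.599)),(.012,(.494,.624))):
    q=proj(s,[(x,y,z) for x in xs]);print(y,z,q.ravel())
for u_ in(348,):print(g[195:255,u_])
crop(s,325,190,375,255,9,'d4.png')
```

```text
0.06 0.03 [335.8461 213.0397 343.9423 232.5312]
0.06 0.012 [333.3805 211.5407 346.3972 243.2368]
0.09 0.03 [345.5236 211.1337 354.0604 230.4426]
0.09 0.012 [342.8316 209.6876 356.5498 241.0899]
0.12 0.03 [355.1178 209.244  364.087  228.3729]
0.12 0.012 [352.2033 207.8501 366.6103 238.9625]
[180 178 177 176 174 178 175 174 173 174 175 178 179 175 160 141 114  91
  77  79  80  82  82  81  79  81  81  83  82  81  78  80  80  80  78  82
  79  56  31  28  51 100 127 132 136 137 133 132 117  80 112 166 179 180
 180 182 182 183 185 183]
```

View pics/d4.png

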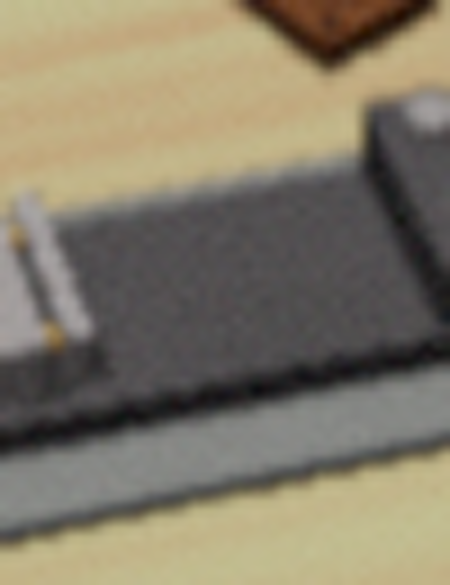

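```bash
python3 -m pendant '[[[0,-1,0,0,0],[0,-1.7,0,-2,0],[0,-1.7,0,-4,0],[0,-1.7,0,-5,0],[0,-1.7,0,-6,0],[0,-1.7,0,-6.5,0],[0,-1.7,0,-7,0],[0,-1.7,0,-7.5,0],[0,-1.7,0,-7.5,0],[0,-1.7,0,-7.5,0]]]'
```

```text
time: 6.23
ee_pos: [0.5607, 0.0909, 0.0762]
eef_rot: [3.142, 0.0, 1.591]
contact_force: [0.9, -0.6, -8.5]
width: 0.0271
```

```bash
python3 -m pendant '[[[0,0,0,-0.3,0],[0,0,0,-0.6,0],[0,0,0,-0.9,0],[0,0,0,-0.9,0],[0,0,0,-0.9,0],[0,0,0,-0.9,0],[0,0,0,-0.9,0],[0,0,0,-0.9,0],[0,0,0,-0.9,0],[0,0,0,-0.9,0]]]'
```

```text
time: 7.07
ee_pos: [0.5609, 0.091, 0.0758]
eef_rot: [3.141, -0.0, 1.591]
contact_force: [-3.6, 0.6, 6.1]
width: 0.0274
```

The axle is on the bed (force z went from −8.5 to +6). Releasing and retreating up, then clear of the top view.

```bash
python3 -m pendant '[[[0.5,0,0,0.5,0],[0.6,0,0,0.5,0],[0.6,0,0,0.5,0],[0.6,0,0,0.5,0],[0.6,0,0,20,0],[0.6,0,0,50,0],[0.6,0,0,80,0],[0.6,0,0,110,0],[0.7,0,0,140,0],[0.7,0,0,165,0]]]';python3 -m pendant '[[[0.7,0,-30,0,0],[0.7,0,-65,0,0],[0.7,0,-100,0,0],[0.7,0,-135,0,0],[0.7,0,-170,0,0],[0.7,0,-205,0,0],[0.7,0,-240,0,0],[0.7,0,-270,0,0],[0.7,0,-280,0,0],[0.7,0,-280,0,0]]]'; python3 snap.py 4 top scene | tail -2;python3 - <<'E'
from h import *
t=load('top',4);crop(t,235,160,390,225,5,'e1.png');s=load('scene',4);crop(s,250,150,410,265,5,'e2.png')
E
```

```text
time: 7.9
ee_pos: [0.5612, 0.0908, 0.2426]
eef_rot: [3.14, -0.0, 1.591]
contact_force: [-0.3, 0.4, 0.1]
width: 0.0614
time: 8.73
ee_pos: [0.56, -0.1928, 0.2404]
eef_rot: [3.141, 0.002, 1.585]
contact_force: [0.2, -0.2, 0.6]
width: 0.062
        1.01595412,  0.48078909])}
-0.0187
```

View pics/e1.png

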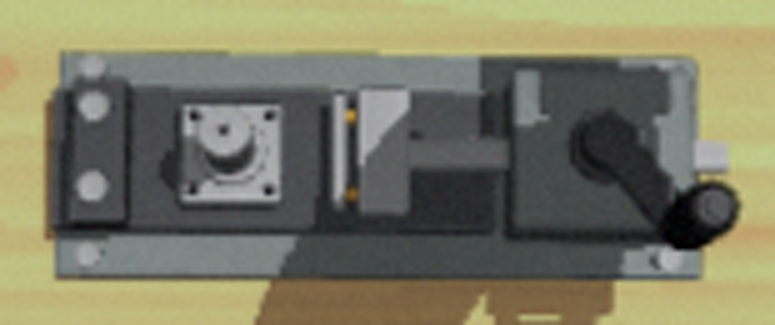

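View pics/e2.png

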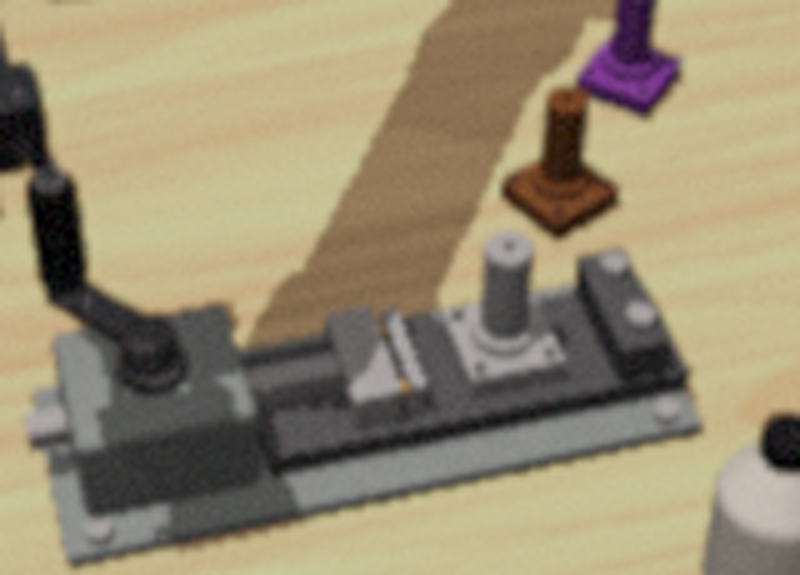

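Run:
```python
from edge import *
np.set_printoptions(precision=4,suppress=True)
t=load('top',4)
def u(x0,y0,k,p): p=np.atleast_2d(p);return np.c_[x0+(p[:,0]+.5)/k-.5,y0+(p[:,1]+.5)/k-.5]
P=cast(t,u(235,160,5,[(195,116),(269,115),(269,190),(195,191)]),.048);e=np.diff(P,axis=0);print('holes',P.mean(0),np.linalg.norm(e,axis=1),np.degrees(np.arctan2(e[:,1],e[:,0])))
for n,ax,rg,lo,hi,sg,z in [('fl far','h',range(273,290),177,185,1,.048),('fl near','h',range(273,290),197,206,-1,.048),('fl L','v',range(184,200),268,274,1,.048),('fl R','v',range(184,200),288,295,-1,.048),
 ('bed far','h',range(262,298),174,181,-1,.03),('bed near','h',range(262,298),203,209,1,.03),('plate far','h',range(302,304),174,183,1,.055),('plate near','h',range(302,304),198,207,-1,.055),
 ('jaw far','h',range(308,316),174,182,1,.058),('jaw near','h',range(308,316),199,206,-1,.058)]:
    v,k,a=fit(t,edge(t,ax,rg,lo,hi,sg),z);print(n,v[2:],k,a)
```

```text
holes [0.5597 0.091  0.048 ] [0.041  0.0421 0.0408] [ -88.7524 -179.3245   91.1779]
fl far [0.5864 0.091 ] 7 90.81342
fl near [0.5328 0.0895] 11 90.24261
fl L [0.553  0.1187] 6 177.54594
fl R [0.559  0.0644] 9 0.97032064
bed far [0.5998 0.0824] 23 91.10804
bed near [0.5147 0.1097] 27 90.05331
plate far [0.5899 0.0317] 2 83.40409
plate near [0.5326 0.0313] 2 127.03277
jaw far [0.5929 0.0069] 8 90.6876
jaw near [0.5253 0.0081] 5 89.24839
```

The top view shows the axle upright, flange at (278,191), centred at x≈0.5597 against the jaw's 0.559 and square to about 1°. Now to the sleeve.

```bash
python3 -m pendant '[[[0.8,-15,15,0,0],[0.8,-30,28,0,0],[0.8,-44,37,0,0],[0.8,-48,40,0,0],[0.8,-48,40,0,0],[0.8,-48,40,0,0],[0.8,-48,40,-20,0],[0.8,-48,40,-40,0],[0.8,-48,40,-45,0],[0.8,-48,40,-45,0]]]'; python3 snap.py 5 top scene | tail -2;python3 - <<'E'
from h import *
from rig import state
x=state();print(x['ee_pos'],x['eef_rot'])
s=load('scene',5);crop(s,200,130,330,240,6,'e3.png')
print(proj(s,[(x['ee_pos'][0],x['ee_pos'][1],.186),(.512,-.149,.186)]))
E
```

```text
time: 9.67
ee_pos: [0.5123, -0.1491, 0.1941]
eef_rot: [-3.139, 0.0, 1.591]
contact_force: [-0.3, 0.7, 0.5]
width: 0.0705
        0.86722908,  0.44169248])}
-0.0187
[ 0.51337455 -0.14955051  0.19583781] [3.14106032e+00 5.75566633e-04 1.59054037e+00]
[[259.44279948 184.80850693]
 [259.5717316  184.43596931]]
```

View pics/e3.png

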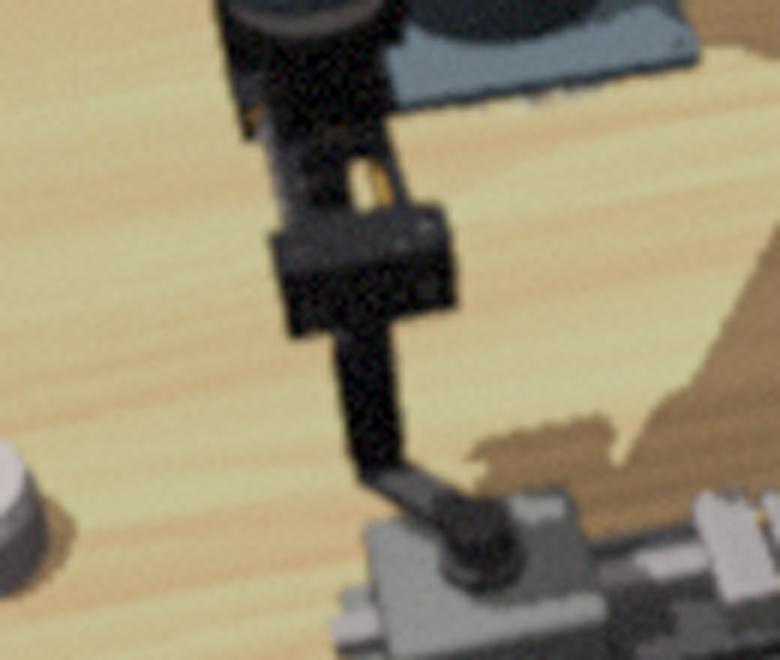

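The crop shows the gripper directly above the black sleeve at about (375,400). Descending and gripping.

```bash
python3 -m pendant '[[[0.8,0,0,-15,0],[0.8,0,0,-30,0],[0.8,0,0,-45,0],[0.8,0,0,-55,0],[0.8,0,0,-60,0],[0.8,0,0,-61,0],[0.8,0,0,-61,0],[0.6,0,0,-61,0],[0.4,0,0,-61,0],[0.2,0,0,-61,0]]]' 35;python3 -m pendant '[[[0,0,0,0,0],[0,0,0,0,0],[0,0,0,0,0],[0,0,0,0,0],[0,0,0,0,0],[0,0,0,0,0],[0,0,0,0,0],[0,0,0,0,0],[0,0,0,0,0],[0,0,0,0,0]]]'; python3 -c "
from rig import state
x=state();print(x['ee_pos'],x['eef_rot'],x['contact_force'],x['width'])"
```

```text
time: 10.6
ee_pos: [0.5131, -0.1492, 0.1349]
eef_rot: [3.14, 0.0, 1.591]
contact_force: [0.1, 0.0, 0.7]
width: 0.0524
time: 11.43
ee_pos: [0.5135, -0.1491, 0.1345]
eef_rot: [3.14, 0.0, 1.591]
contact_force: [6.1, -0.2, -2.7]
width: 0.0282
[ 0.51354345 -0.14909607  0.13453147] [3.13991999e+00 4.16115997e-04 1.59106182e+00] [ 6.05891431 -0.21904573 -2.66627221] 0.028228256068489097
```

```bash
cat > tab.py <<'E'
import sys,numpy as np
# ax ay r cx cy(command now, mm) q0 dq n
ax,ay,r,cx,cy,q0,dq,n=map(float,sys.argv[1:9])
for i in range(1,int(n)+1):
    q=q0+dq*i;print(f"{q:.3f} {ax-r*np.sin(q)-cx:.1f},{ay-r*np.cos(q)-cy:.1f}")
E
python3 tab.py 559.5 -111 60 512.3 -149.5 .88 .1 10
```

```text
0.980 -2.6,5.1
1.080 -5.7,10.2
1.180 -8.3,15.6
1.280 -10.3,21.3
1.380 -11.7,27.1
1.480 -12.6,33.1
1.580 -12.8,39.1
1.680 -12.4,45.0
1.780 -11.5,51.0
1.880 -10.0,56.8
```

```bash
cat > fr.py <<'E'
import sys,numpy as np
from rig import state
ax,ay=559.5,-111
if len(sys.argv)>2: ax,ay=map(float,sys.argv[1:3])
x=state();p=x['ee_pos']*1000;f=x['contact_force']
d=p[:2]-[ax,ay];r=np.hypot(*d);q=np.arctan2(-d[0],-d[1]);u=d/r;tg=np.array([-np.cos(q),np.sin(q)])
print(f"t {x['time']:.2f} pos {p.round(1)} yaw {x['eef_rot'][2]:.3f} r {r:.1f} q {q%6.2832:.3f} F {f.round(1)} rad {f[:2]@u:.1f} tang {f[:2]@tg:.1f} w {x['width']:.4f} T {x['ft_torque'].round(2)} j {x['joints'].round(2)}")
E
python3 -m pendant '[[[0,-2.6,5.1,0,0],[0,-5.7,10.2,0,0],[0,-8.3,15.6,0,0],[0,-10.3,21.3,0,0],[0,-11.7,27.1,0,0],[0,-12.6,33.1,0,0],[0,-12.8,39.1,0,0],[0,-12.4,45,0,0],[0,-11.5,51,0,0],[0,-10,56.8,0,0]]]' >/dev/null; python3 fr.py; python3 tab.py 559.5 -111 60 502.3 -92.7 1.88 .15 10
```

```text
t 12.27 pos [502.7 -95.4 134.5] yaw 1.588 r 58.9 q 1.839 F [ 3.8 -9.2 -4. ] rad -6.1 tang -7.9 w 0.0279 T [-1.92 -0.67  0.02] j [-0.24  0.48  0.42  2.   -0.29  0.71  0.38]
2.030 3.4,8.3
2.180 8.0,16.0
2.330 13.7,23.0
2.480 20.3,29.0
2.630 27.8,34.0
2.780 36.0,37.8
2.930 44.6,40.4
3.080 53.5,41.6
3.230 62.5,41.5
3.380 71.4,40.0
```

```bash
python3 -m pendant '[[[0,4.4,8.3,0,0],[0,9,16,0,0],[0,14.7,23,0,0],[0,21.3,29,0,0],[0,28.8,34,0,0],[0,37,37.8,0,0],[0,45.6,40.4,0,0],[0,54.5,41.6,0,0],[0,63.5,41.5,0,0],[0,72.4,40,0,0]]]' >/dev/null; python3 fr.py 560.5 -111; python3 tab.py 560.5 -111 60 574.7 -52.7 3.38 .15 10
```

```text
t 13.10 pos [572.2 -52.8 134.3] yaw 1.590 r 59.4 q 3.340 F [-7.7 -0.6 11.4] rad -2.1 tang -7.4 w 0.0285 T [-0.19  1.69 -0.  ] j [-0.29  0.58  0.41  1.84 -0.31  0.8   0.3 ]
3.530 8.5,-2.8
3.680 16.6,-6.8
3.830 23.9,-12.0
3.980 30.4,-18.2
4.130 35.9,-25.3
4.280 40.3,-33.2
4.430 43.4,-41.6
4.580 45.3,-50.4
4.730 45.8,-59.4
4.880 45.0,-68.3
```

```bash
python3 -m pendant '[[[0,8.5,-2.8,0,0],[0,16.6,-6.8,0,0],[0,23.9,-12,0,0],[0,30.4,-18.2,0,0],[0,35.9,-25.3,0,0],[0,40.3,-33.2,0,0],[0,43.4,-41.6,0,0],[0,45.3,-50.4,0,0],[0,45.8,-59.4,0,0],[0,45,-68.3,0,0]]]' >/dev/null; python3 fr.py 560.5 -111; python3 tab.py 560.5 -111 60 619.7 -121 4.88 .15 10
```

```text
t 13.93 pos [ 620.4 -116.7  134.5] yaw 1.594 r 60.2 q 4.808 F [2.5 9.4 4.1] rad 1.6 tang -9.6 w 0.0281 T [ 1.63 -0.23 -0.02] j [-0.16  0.66  0.4   1.69 -0.32  0.87  0.4 ]
5.030 -2.2,-8.7
5.180 -5.6,-17.0
5.330 -10.3,-24.7
5.480 -16.0,-31.7
5.630 -22.7,-37.6
5.780 -30.3,-42.6
5.930 -38.4,-46.3
6.080 -47.1,-48.8
6.230 -56.0,-49.9
6.380 -65.0,-49.7
```

```bash
python3 -m pendant '[[[0,-2.2,-8.7,0,0],[0,-5.6,-17,0,0],[0,-10.3,-24.7,0,0],[0,-16,-31.7,0,0],[0,-22.7,-37.6,0,0],[0,-30.3,-42.6,0,0],[0,-38.4,-46.3,0,0],[0,-47.1,-48.8,0,0],[0,-56,-49.9,0,0],[0,-65,-49.7,0,0]]]' >/dev/null; python3 fr.py 560.5 -111; python3 snap.py 6 top scene | tail -1;python3 - <<'E'
from h import *
t=load('top',6);crop(t,235,160,390,225,5,'f1.png');s=load('scene',6);crop(s,250,120,410,265,5,'f2.png')
E
```

```text
t 14.77 pos [ 556.6 -171.6  134.6] yaw 1.590 r 60.7 q 0.065 F [ 9.2 -3.  -5.7] rad 2.4 tang -9.4 w 0.0283 T [-0.52 -1.59  0.02] j [-0.08  0.58  0.41  1.82 -0.31  0.79  0.51]
-0.0187
```

View pics/f1.png

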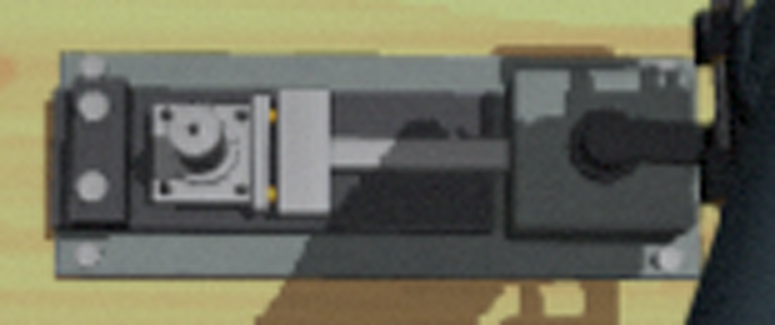

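View pics/f2.png

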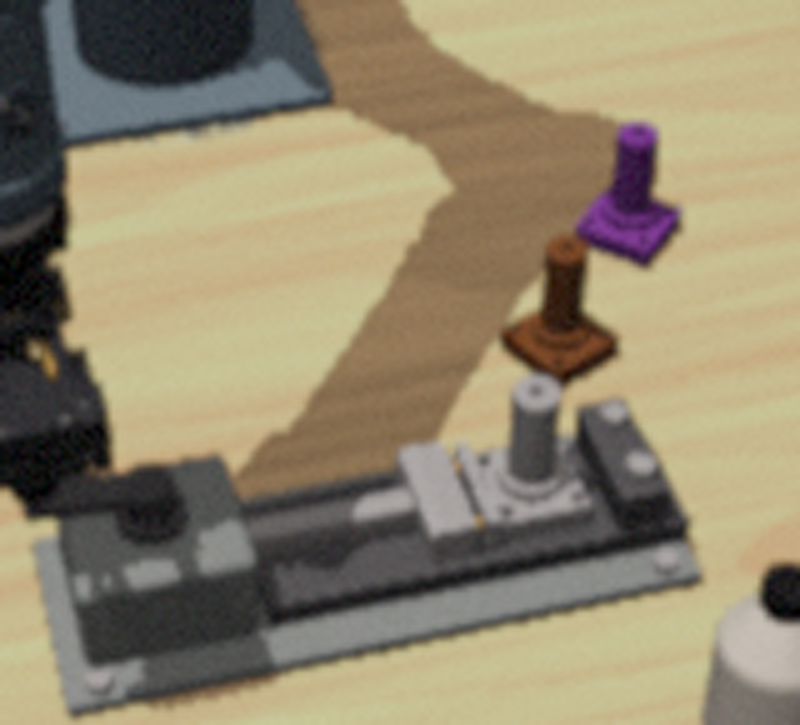

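The top view shows the plate pushing the flange squarely along the bed, with a gap to the stop of about 26 crop px, or 12 mm. At 8 mm/rad, contact should come near q≈7.85 and home near 8.6.

```bash
python3 tab.py 560.5 -111 60 554.7 -170.7 6.38 .1 10
```

```text
6.480 -5.9,0.9
6.580 -11.7,2.3
6.680 -17.4,4.4
6.780 -22.8,7.0
6.880 -27.9,10.1
6.980 -32.7,13.7
7.080 -37.1,17.8
7.180 -41.1,22.3
7.280 -44.6,27.1
7.380 -47.6,32.3
```

```bash
python3 -m pendant '[[[0,-5.9,0.9,0,0],[0,-11.7,2.3,0,0],[0,-17.4,4.4,0,0],[0,-22.8,7,0,0],[0,-27.9,10.1,0,0],[0,-32.7,13.7,0,0],[0,-37.1,17.8,0,0],[0,-41.1,22.3,0,0],[0,-44.6,27.1,0,0],[0,-47.6,32.3,0,0]]]' >/dev/null; python3 fr.py 560.5 -111; python3 tab.py 560.5 -111 60 507.1 -138.4 7.38 .05 10
```

```text
t 15.70 pos [ 507.9 -140.4  134.6] yaw 1.589 r 60.3 q 1.062 F [ 5.5 -8.1 -5.3] rad -0.9 tang -9.8 w 0.0279 T [-1.41 -0.97 -0.01] j [-0.14  0.5   0.42  1.97 -0.29  0.73  0.47]
7.430 -1.3,2.7
7.480 -2.5,5.5
7.530 -3.5,8.3
7.580 -4.4,11.2
7.630 -5.1,14.1
7.680 -5.7,17.0
7.730 -6.1,20.0
7.780 -6.4,23.0
7.830 -6.6,26.0
7.880 -6.6,29.0
```

```bash
python3 -m pendant '[[[0,-1.3,2.7,0,0],[0,-2.5,5.5,0,0],[0,-3.5,8.3,0,0],[0,-4.4,11.2,0,0],[0,-5.1,14.1,0,0],[0,-5.7,17,0,0],[0,-6.1,20,0,0],[0,-6.4,23,0,0],[0,-6.6,26,0,0],[0,-6.6,29,0,0]]]' >/dev/null; python3 fr.py 560.5 -111; python3 snap.py 7 top | tail -1;python3 - <<'E'
from h import *
t=load('top',7);crop(t,235,160,390,225,5,'f3.png')
E
python3 tab.py 560.5 -111 60 500.5 -109.4 7.88 .03 10
```

```text
t 16.53 pos [ 500.6 -112.   134.5] yaw 1.589 r 60.0 q 1.554 F [ 1.3 -8.  -1.8] rad -1.2 tang -8.0 w 0.0283 T [-1.77 -0.38 -0.01] j [-0.2   0.48  0.42  2.   -0.29  0.71  0.41]
-0.0187
7.910 0.1,1.8
7.940 0.2,3.6
7.970 0.4,5.3
8.000 0.6,7.1
8.030 0.9,8.9
8.060 1.3,10.7
8.090 1.7,12.4
8.120 2.1,14.2
8.150 2.6,15.9
8.180 3.2,17.6
```

View pics/f3.png

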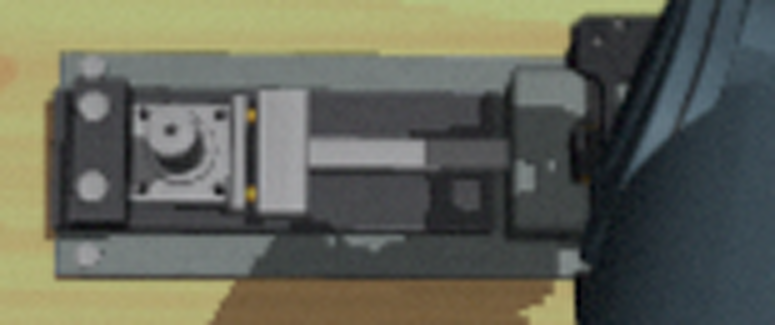

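```bash
python3 -m pendant '[[[0,0.1,1.8,0,0],[0,0.2,3.6,0,0],[0,0.4,5.3,0,0],[0,0.6,7.1,0,0],[0,0.9,8.9,0,0],[0,1.3,10.7,0,0],[0,1.7,12.4,0,0],[0,2.1,14.2,0,0],[0,2.6,15.9,0,0],[0,3.2,17.6,0,0]]]' >/dev/null; python3 fr.py 560.5 -111;python3 tab.py 560.5 -111 60 503.7 -91.8 8.18 .03 10
```

```text
t 17.42 pos [503.  -94.9 134.5] yaw 1.588 r 59.7 q 1.844 F [-1.3 -8.8  1.1] rad -1.1 tang -8.8 w 0.0282 T [-1.88  0.21  0.02] j [-0.23  0.48  0.42  2.   -0.29  0.72  0.38]
8.210 0.6,1.7
8.240 1.2,3.4
8.270 1.9,5.0
8.300 2.7,6.7
8.330 3.5,8.3
8.360 4.3,9.9
8.390 5.2,11.4
8.420 6.2,13.0
8.450 7.1,14.5
8.480 8.2,16.0
```

```bash
python3 -m pendant '[[[0,0.6,1.7,0,0],[0,1.2,3.4,0,0],[0,1.9,5,0,0],[0,2.7,6.7,0,0],[0,3.5,8.3,0,0],[0,4.3,9.9,0,0],[0,5.2,11.4,0,0],[0,6.2,13,0,0],[0,6.2,13,0,0],[0,6.2,13,0,0]]]' >/dev/null; python3 fr.py 560.5 -111; python3 snap.py 8 top | tail -1;python3 - <<'E'
from h import *
t=load('top',8);crop(t,235,160,345,225,7,'f4.png')
E
python3 tab.py 560.5 -111 60 509.9 -78.8 8.42 .015 10
```

```text
t 18.25 pos [508.5 -81.9 134.4] yaw 1.588 r 59.6 q 2.080 F [-2.4 -8.3  3.3] rad -2.0 tang -8.4 w 0.0285 T [-1.84  0.59 -0.03] j [-0.26  0.49  0.42  1.99 -0.29  0.72  0.35]
-0.0187
8.435 0.4,0.7
8.450 0.9,1.5
8.465 1.5,2.2
8.480 2.0,3.0
8.495 2.5,3.7
8.510 3.1,4.4
8.525 3.6,5.1
8.540 4.2,5.8
8.555 4.7,6.5
8.570 5.3,7.2
```

View pics/f4.png

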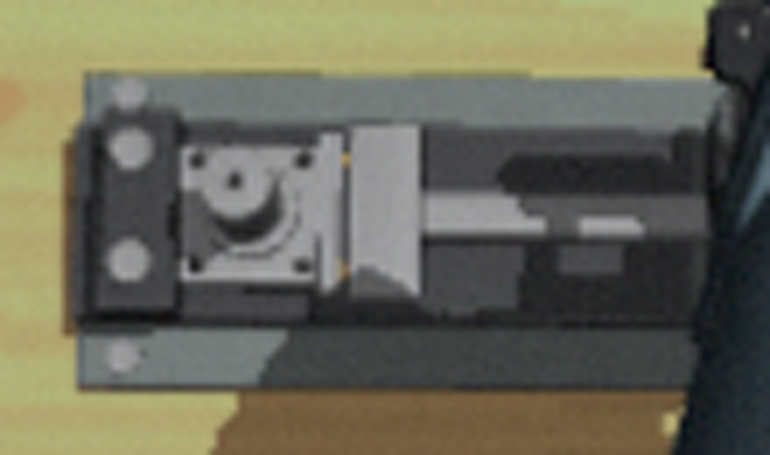

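```bash
python3 -m pendant '[[[0,0.4,0.7,0,0],[0,0.9,1.5,0,0],[0,1.5,2.2,0,0],[0,2,3,0,0],[0,2.5,3.7,0,0],[0,3.1,4.4,0,0],[0,3.6,5.1,0,0],[0,4.2,5.8,0,0],[0,4.7,6.5,0,0],[0,4.7,6.5,0,0]]]' >/dev/null; python3 fr.py 560.5 -111; python3 tab.py 560.5 -111 60 514.6 -72.3 8.555 .015 10
```

```text
t 19.13 pos [512.5 -75.8 134.4] yaw 1.587 r 59.5 q 2.204 F [-4.8 -9.1  5.7] rad -1.5 tang -10.2 w 0.0281 T [-1.92  0.9  -0.04] j [-0.27  0.49  0.42  1.98 -0.29  0.73  0.34]
8.570 0.6,0.7
8.585 1.2,1.4
8.600 1.8,2.0
8.615 2.5,2.7
8.630 3.1,3.3
8.645 3.7,4.0
8.660 4.4,4.6
8.675 5.0,5.2
8.690 5.7,5.8
8.705 6.3,6.4
```

```bash
python3 -m pendant '[[[0,0.6,0.7,0,0],[0,1.2,1.4,0,0],[0,1.8,2,0,0],[0,2.5,2.7,0,0],[0,3.1,3.3,0,0],[0,3.7,4,0,0],[0,3.7,4,0,0],[0,3.7,4,0,0],[0,3.7,4,0,0],[0,3.7,4,0,0]]]' >/dev/null; python3 fr.py 560.5 -111; python3 tab.py 560.5 -111 60 518.3 -68.3 8.645 .015 10
```

```text
t 19.97 pos [515.8 -71.7 134.3] yaw 1.587 r 59.5 q 2.292 F [-6.7 -9.1  8. ] rad -1.0 tang -11.3 w 0.0281 T [-1.87  1.16 -0.04] j [-0.28  0.5   0.42  1.98 -0.29  0.73  0.33]
8.660 0.7,0.6
8.675 1.3,1.2
8.690 2.0,1.8
8.705 2.6,2.4
8.720 3.3,3.0
8.735 4.0,3.6
8.750 4.7,4.2
8.765 5.4,4.7
8.780 6.1,5.3
8.795 6.9,5.8
```

```bash
python3 -m pendant '[[[0,0.7,0.6,0,0],[0,1.3,1.2,0,0],[0,1.3,1.2,0,0],[0,2,1.8,0,0],[0,2,1.8,0,0],[0,2.6,2.4,0,0],[0,2.6,2.4,0,0],[0,2.6,2.4,0,0],[0,2.6,2.4,0,0],[0,2.6,2.4,0,0]]]' >/dev/null; python3 fr.py 560.5 -111; python3 tab.py 560.5 -111 60 520.9 -65.9 8.705 .015 10
```

```text
t 20.80 pos [518.1 -69.3 134.3] yaw 1.587 r 59.5 q 2.348 F [-7.1 -8.6  8.1] rad -1.0 tang -11.1 w 0.0285 T [-1.76  1.29 -0.01] j [-0.28  0.5   0.42  1.97 -0.29  0.73  0.32]
8.720 0.7,0.6
8.735 1.4,1.2
8.750 2.1,1.8
8.765 2.8,2.3
8.780 3.5,2.9
8.795 4.3,3.4
8.810 5.0,3.9
8.825 5.7,4.4
8.840 6.5,4.9
8.855 7.2,5.4
```

```bash
python3 -m pendant '[[[0,0.7,0.6,0,0],[0,1.4,1.2,0,0],[0,1.4,1.2,0,0],[0,2.1,1.8,0,0],[0,2.1,1.8,0,0],[0,2.8,2.3,0,0],[0,2.8,2.3,0,0],[0,2.8,2.3,0,0],[0,2.8,2.3,0,0],[0,2.8,2.3,0,0]]]' >/dev/null; python3 fr.py 560.5 -111; python3 tab.py 560.5 -111 60 523.7 -63.6 8.765 .015 8
```

```text
t 21.63 pos [520.6 -66.9 134.3] yaw 1.588 r 59.5 q 2.407 F [-8.2 -8.6  9.2] rad -0.8 tang -11.8 w 0.0282 T [-1.77  1.59  0.04] j [-0.28  0.5   0.42  1.97 -0.29  0.74  0.32]
8.780 0.7,0.6
8.795 1.5,1.1
8.810 2.2,1.6
8.825 2.9,2.1
8.840 3.7,2.6
8.855 4.4,3.1
8.870 5.2,3.6
8.885 6.0,4.1
```

```bash
python3 -m pendant '[[[0,0.7,0.6,0,0],[0,0.7,0.6,0,0],[0,1.5,1.1,0,0],[0,1.5,1.1,0,0],[0,2,1.5,0,0],[0,2,1.5,0,0],[0,2,1.5,0,0],[0,2,1.5,0,0],[0,2,1.5,0,0],[0,2,1.5,0,0]]]' >/dev/null; python3 fr.py 560.5 -111; python3 tab.py 560.5 -111 60 525.7 -62.1 8.807 .015 8
```

```text
t 22.47 pos [522.4 -65.4 134.3] yaw 1.588 r 59.4 q 2.446 F [-7.7 -7.8 10.1] rad -1.0 tang -10.9 w 0.0280 T [-1.73  1.67 -0.01] j [-0.29  0.51  0.42  1.96 -0.29  0.74  0.32]
8.822 0.8,0.5
8.837 1.5,1.0
8.852 2.3,1.5
8.867 3.0,2.0
8.882 3.8,2.5
8.897 4.6,2.9
8.912 5.4,3.4
8.927 6.2,3.8
```

```bash
python3 -m pendant '[[[0,0.8,0.5,0,0],[0,0.8,0.5,0,0],[0,1.5,1,0,0],[0,1.5,1,0,0],[0,2.3,1.5,0,0],[0,2.3,1.5,0,0],[0,2.3,1.5,0,0],[0,2.3,1.5,0,0],[0,2.3,1.5,0,0],[0,2.3,1.5,0,0]]]' >/dev/null; python3 fr.py 560.5 -111; python3 tab.py 560.5 -111 60 528 -60.6 8.852 .015 8
```

```text
t 23.30 pos [524.6 -63.6 134.3] yaw 1.588 r 59.4 q 2.492 F [-9.  -7.3 11.8] rad -0.3 tang -11.6 w 0.0284 T [-1.64  1.76 -0.04] j [-0.29  0.51  0.41  1.96 -0.29  0.74  0.31]
8.867 0.7,0.5
8.882 1.5,1.0
8.897 2.3,1.4
8.912 3.1,1.9
8.927 3.9,2.3
8.942 4.6,2.7
8.957 5.4,3.2
8.972 6.3,3.6
```

```bash
python3 -m pendant '[[[0,0.7,0.5,0,0],[0,0.7,0.5,0,0],[0,1.5,1,0,0],[0,1.5,1,0,0],[0,2.3,1.4,0,0],[0,2.3,1.4,0,0],[0,2.3,1.4,0,0],[0,2.3,1.4,0,0],[0,2.3,1.4,0,0],[0,2.3,1.4,0,0]]]' >/dev/null; python3 fr.py 560.5 -111; python3 tab.py 560.5 -111 60 530.3 -59.2 8.897 .015 8
python3 snap.py 9 top | tail -1;python3 - <<'E'
from h import *
t=load('top',9);crop(t,235,160,345,225,7,'f5.png')
E
```

```text
t 24.13 pos [525.8 -62.8 134.2] yaw 1.587 r 59.4 q 2.518 F [-11.8  -8.7  14.5] rad -0.2 tang -14.7 w 0.0281 T [-1.82  2.4  -0.01] j [-0.29  0.51  0.41  1.95 -0.29  0.75  0.31]
8.912 0.8,0.5
8.927 1.6,0.9
8.942 2.3,1.3
8.957 3.1,1.8
8.972 4.0,2.2
8.987 4.8,2.5
9.002 5.6,2.9
9.017 6.4,3.3
-0.0187
```

View pics/f5.png

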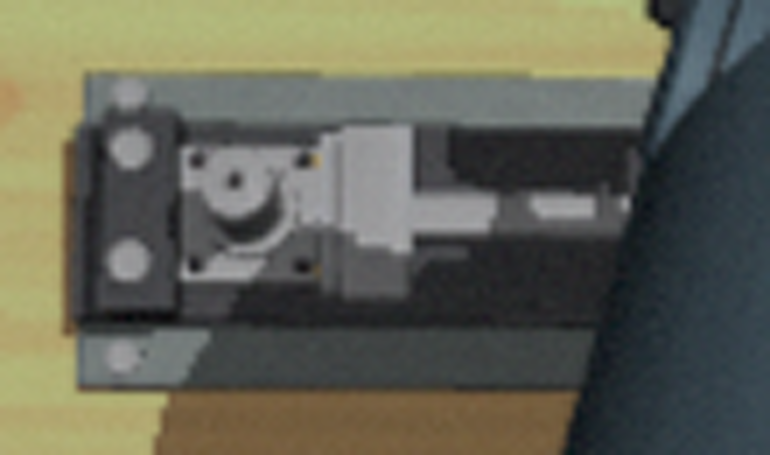

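Force jumped to 14.7 N while the crank advanced less than commanded, and the plate gap in the picture has closed. One last hair to sit mid-band.

```bash
python3 -m pendant '[[[0,0.2,0.1,0,0],[0,0.4,0.2,0,0],[0,0.4,0.2,0,0],[0,0.4,0.2,0,0],[0,0.4,0.2,0,0],[0,0.4,0.2,0,0],[0,0.4,0.2,0,0],[0,0.4,0.2,0,0],[0,0.4,0.2,0,0],[0,0.4,0.2,0,0]]]' >/dev/null; python3 fr.py 560.5 -111
```

```text
t 25.02 pos [525.9 -62.7 134.2] yaw 1.587 r 59.4 q 2.519 F [-12.7  -7.7  15.3] rad 1.2 tang -14.8 w 0.0285 T [-1.8   2.55 -0.02] j [-0.29  0.51  0.41  1.95 -0.29  0.75  0.31]
```

The handle has gone solid: no further motion, 14.8 N. I'll unload the arm's lead, then open and lift.

```bash
python3 -m pendant '[[[0,-1.5,-1.2,0,0],[0,-3,-2.4,0,0],[0,-4.5,-3.5,0,0],[0,-4.5,-3.5,0,0],[0,-4.5,-3.5,0,0],[0,-4.5,-3.5,0,0],[0,-4.5,-3.5,0,0],[0,-4.5,-3.5,0,0],[0,-4.5,-3.5,0,0],[0,-4.5,-3.5,0,0]]]' >/dev/null; python3 fr.py 560.5 -111; python3 -m pendant '[[[0.3,0,0,0,0],[0.5,0,0,0,0],[0.7,0,0,0,0],[0.8,0,0,0,0],[0.8,0,0,0,0],[0.8,0,0,0,0],[0.8,0,0,0,0],[0.8,0,0,0,0],[0.8,0,0,0,0],[0.8,0,0,0,0]]]'
```

```text
t 25.85 pos [525.3 -63.1 134.4] yaw 1.590 r 59.4 q 2.508 F [-3.6 -4.6  6.7] rad -1.5 tang -5.6 w 0.0285 T [-0.86  0.85  0.  ] j [-0.29  0.51  0.41  1.96 -0.29  0.74  0.32]
time: 26.68
ee_pos: [0.5266, -0.0621, 0.1343]
eef_rot: [3.142, 0.0, 1.591]
contact_force: [-0.0, -0.1, 0.0]
width: 0.0706
```

```bash
python3 -m pendant '[[[0.8,0,0,10,0],[0.8,0,0,30,0],[0.8,0,0,60,0],[0.8,0,0,85,0],[0.8,0,0,105,0],[0.8,-15,-20,110,0],[0.8,-35,-50,110,0],[0.8,-55,-80,110,0],[0.8,-70,-110,110,0],[0.8,-75,-140,110,0]]]';python3 -m pendant '[[[0.8,0,-30,0,0],[0.8,0,-60,0,0],[0.8,0,-90,0,0],[0.8,0,-115,0,0],[0.8,0,-120,0,0],[0.8,0,-120,0,0],[0.8,0,-120,0,0],[0.8,0,-120,0,0],[0.8,0,-120,0,0],[0.8,0,-120,0,0]]]'
python3 snap.py 10 top scene | tail -1;python3 - <<'E'
from h import *
t=load('top',10);crop(t,235,160,390,225,5,'g1.png');s=load('scene',10);crop(s,250,150,410,265,5,'g2.png')
E
```

```text
time: 27.52
ee_pos: [0.4491, -0.2035, 0.2452]
eef_rot: [-3.142, -0.001, 1.59]
contact_force: [0.7, 0.2, 0.2]
width: 0.0708
time: 28.35
ee_pos: [0.452, -0.3208, 0.2444]
eef_rot: [3.141, -0.001, 1.593]
contact_force: [1.3, -0.2, 0.3]
width: 0.0706
-0.0187
```

View pics/g1.png

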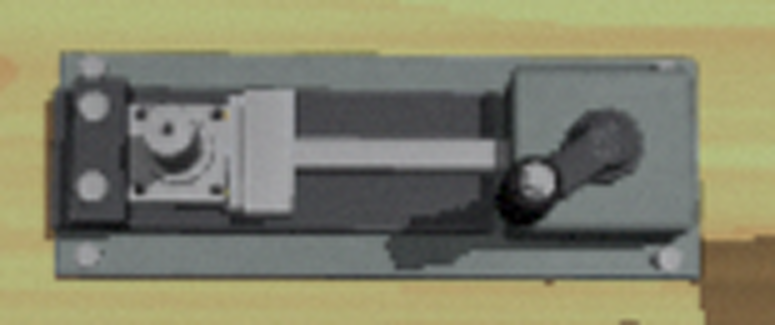

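View pics/g2.png

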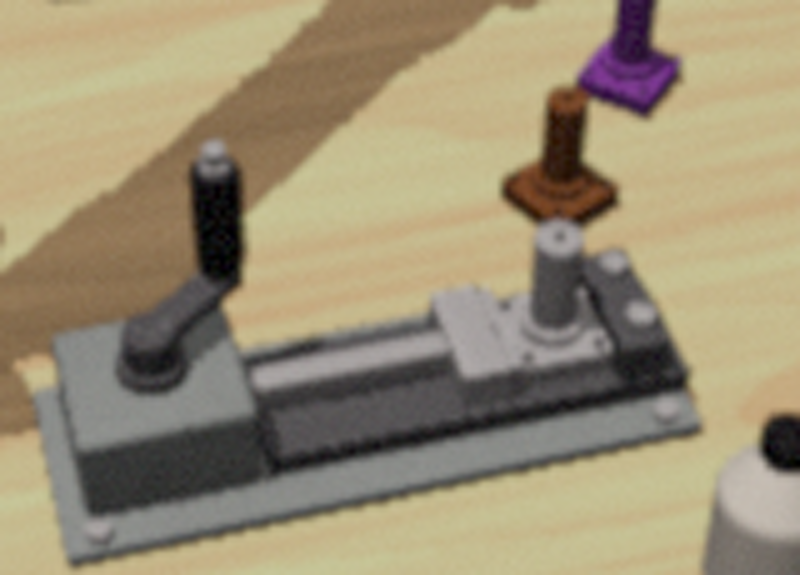

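View pics/top_10.png

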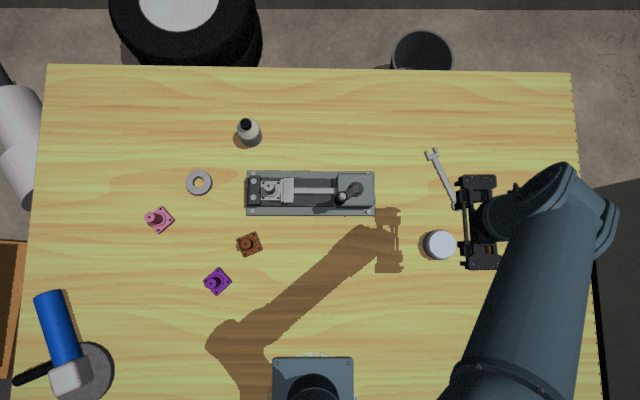

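The top view shows the axle clamped upright and square against the stop (flange at 261,191). The plate is flush on the jaw and the crank has stayed where I left it. The bystanders haven't moved and the arm is clear.

```bash
python3 -c "
from rig import job_done,state
print(state()['time']);print(job_done())"
```

```text
28.45
the job is handed in; nothing more can be done
None
```

I clamped the grey stub axle upright in the bench clamp and handed the job in at 28.5 s of the 72 s allowed.

- **Placing:** I set the axle flange-down in the pocket and let go. Before winding, the top view put it within about 1 mm of the centre line and square to about 1°.
- **Winding:** I held the black sleeve without letting go and wound the crank clockwise from about 0.88 to 8.80 rad. Drag was about 8–10 N at first, then about 11–12 N as the plate sank back. It went solid at 14.8 N, inside the 13–18 N band, and a slightly larger command moved it no further. Forces were read only at the end of each move, so brief peaks between readings would not show. I then unloaded the arm, opened the gripper and moved away.
- **Last checks:** The final pictures show the axle upright against the stop, the plate flush on the jaw with no gap, the crank where I left it, the other things apparently unmoved, and the robot touching nothing.
- **Checks that disagreed:** The two cameras differed by about 2 mm on where the clamp's centre line is, so I placed the axle between them. When I unloaded the arm, the gripper moved back about 0.01 rad. I took this as give in the grip rather than the crank turning, but the pictures are too coarse to confirm it.

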